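# Open the bead jar in the bracing block

## Task

The cap of the square bead jar is on tight, so a free-standing jar would just turn along with it: first set the jar, cap still on and kept upright, fully down into the square recess of the wooden desk block. Then, with the block keeping the jar from turning, unscrew the cap counter-clockwise until its threads let go, lift it straight off and finish still holding it level in the gripper, a centimetre or three above the jar's mouth and over it, with the jar still seated. Do not disturb the tape roll, the stapler or the metal pot.

Things in the scene. Friction and masses are not known exactly. Their poses are not given: they have to be found in the camera images.
- jar: Loose clear-plastic jar of wooden beads, 0.25 to 0.5 kg: square body 66 x 66 mm, 70 mm tall, with a flat shoulder and a round neck on top. Origin: centre of the underside; z up, x and y square to the sides. It starts upright on the desk, cap on, at any yaw.
- jar_mouth (a point): Centre of the neck's top edge, 95 mm above the jar's underside. Neck 42 mm in diameter, 49 mm over its three level threads. A springy seal on it stands 2 mm above this point under the cap, 4.5 mm when the cap is off.
- cap: White round ribbed cap on the jar, 58 mm in diameter, 25 mm tall, 40 g. Origin: centre of its lower rim, z up; screwed on, the rim is 76 mm above the jar's underside (6 mm above the shoulder). It is tight: a few tenths of a N m to turn (grip with some 80 N), so the jar can be carried upright by its cap. It does not climb while it turns; once free the seal pushes it up about 2 mm.
- cap_top (a point): Centre of the cap's top, 25 mm above its lower rim. To free the cap turn it 43 to 63 degrees counter-clockwise (from above) relative to the jar, then lift straight up; its lugs clear the neck after 15 mm. Cap yaw minus jar yaw starts at -80 to -60 degrees; the cap is free from about -17 to +17, best at 0; turned farther it catches again.
- block: Light wooden desk block fixed to the desk, 105 x 155 x 28 mm (x, y, z), with one square recess and a row of three small 12 mm square pen holes near the other end. Origin: centre of its underside; z up.
- block_hole0 (a point): Centre of the mouth of the square recess, level with the block's top, 28 mm above the desk, 22 mm from the block's centre along its +y; axes as the block's. Recess 71 x 71 mm, sides along the block's x and y, 20 mm deep (floor 8 mm above the desk), 3 mm chamfer. The jar fits at any quarter turn with 2.5 mm of play on each side (can turn about 4 degrees either way).
- tape: Bystander: loose roll of brown tape lying flat, 84 mm in diameter, 24 mm tall; origin at the centre of its underside.
- stapler: Bystander: black stapler, 130 x 34 x 50 mm, length along its x; origin at the centre of its underside.
- pot: Bystander: open metal pen pot, empty, 72 mm in diameter, 85 mm tall; origin at the centre of its underside.
Things that resemble listed ones, but are neither listed nor needed, are in the scene too. Of the things that look like the cap, the largest one is meant.

How it is judged:
By the outcome, as a careful person would: the job done as asked, in the order asked, and still so for the second after the job is handed in, while the arm keeps its last pose, push and grip.
It also fails if it takes over 45 s, if anything falls off the work surface, if the arm or the gripper's body presses on something with over 40 N, if the wrist force passes 120 N, or if a joint passes its speed limit or range.

## Robot

A 6-joint arm with a two-finger parallel gripper is mounted at the origin on the work surface. World frame = base frame: x ahead of the robot, y to its left, z up, the work surface at z = 0. Lengths are in m, angles in degrees, forces in N, time in s.
With the tool pointing down it reaches from about 0.375 to 0.9 m from the base axis. Payload 3.1 kg.
Tool frame: the origin (TCP) lies midway between the tips of the shut fingers; the grasp point (between the pads) lies 19 mm behind it (bot.hold_point_z is the distance from the TCP to the grasp point, in m); z points along the fingers, y is the line along which they close (so a half turn about z gives the same grasp; the last joint's range is limited). The gripper opens to 87 mm and grips with 3 to 60 N. Pads are 19 mm wide; open, the fingers measure 117 mm over their backs; the gripper's body (75 mm by 190 mm) begins 51 mm behind the grasp point.
Start: joints at [-84.826, 30.224, 82.088, -0, 67.689, -10.227], TCP at [0.166, -0.603, 0.223] pointing down, gripper open.
Joint ranges: [-176.69, 176.69], [-43.24, 126.21], [12.49, 139.97], [-82, 262], [0, 151.66], [-163.58, 163.58]. Speed limits (degrees/s): [159.86, 159.86, 180, 180, 180, 180].

## Interface

Orientations are given as a 3x3 rotation matrix whose columns are the frame's x, y, z axes.
In Python, from rig import read_state, optics, order, bot gives the robot as it stands.
- The arm moves only by the tool drive_tool, never from a script. Its argument "steps" is a list of rows, each a list of 7 numbers: the finger opening in mm, from 0 to 87, then the shift along the tool's x, y, z normalised to -1 to 1, where 1 is 0.12 m, then the turn, a rotation vector about the tool's x, y, z normalised to -1 to 1, where 1 is 1.5 rad. In form: [[jaw, tx, ty, tz, ax, ay, az], ...]. A call has 1 to 8 rows; each row is the pose to reach, as a shift and turn from the pose commanded when the call began, along the tool's axes at that moment; what a row does not reach only later rows make up. A row lasts 1/10 s, in which the tool goes at most 50 mm and 8.59 degrees, less where a joint would pass 70% of its speed; a pose out of reach is approached as far as the arm can. A call with a number of a shift or a turn outside -1 to 1 is refused whole. A call with a gripper value outside its range is refused whole. The fingers move at their own pace and stop on an object; the grip force is fixed at half the most. Time passes only in rows, so rows that repeat a pose let the fingers close. It gives the time, the measured TCP pose, the force, the opening and the grip force at its end, in the units of the state.
- read_state(): the state, without advancing time (a new reading comes with each control period).
- optics.capture(name): name is "scene" or "top" or "wrist"; returns a dict with "color" (384x512x3 uint8, blue, green, red), "range_z" (384x512 float32, m along the optical axis (not along the pixel's ray), 0 where there is no reading), "fx", "fy", "cx", "cy" (pixels), "rvec" (rotation vector, rad) and "tvec" (3), from world to camera coordinates, as OpenCV has them. Camera axes: x right, y down, z forward; pixel columns grow to the right and rows downward; lengths in m; the calibration is good to about 2 mm. A picture is of the moment at which its call begins.
- order.hand_in(): hands the job in; it is judged then, once.
The state is a dict: "time_s": time; "joint_positions": joint angles; "qvel": joint speeds; "tau": joint torques, N m; "position": TCP position; "tcp_rot": TCP orientation; "force": force on the tool from outside, world axes, zero at the start; "moment": the same for the moment, N m; "opening": opening from 0.0 (shut) to 1.0 (fully open); "grasp_force": force on a finger pad.
Only numpy, scipy, OpenCV 4.12 (cv2) and the standard library are available. Lean on these libraries where they do the work, as an engineer would, in place of code of your own. Each camera call takes 0.05 s, during which the arm holds its last target. There are 200 camera calls.

## Working session

There is one attempt and no reset: what is moved stays moved. The work goes in short steps, Python scripts to look and compute and a tool call to move; the robot and the scene stay as the last step left them, time stands still between calls to the robot, and variables do not carry over. Pictures are saved under pics/ and viewed, at most 10 in all, crops included, and the job is handed in when it is done.

Besides the shell and the picture viewer there is one more tool, called after "Emit:" as name([rows], argument=value, ...), one row to a line, values as JSON. drive_tool: Moves the arm, as the interface text tells. Scaled input: -1 to 1 covers 0.12 m each way for a shift and 1.5 rad each way for a turn. Its arguments: {"type":"object","properties":{"steps":{"type":"array"}},"required":["steps"]}

```bash
mkdir -p pics; ls; cat > h.py <<'E'
import numpy as np, cv2
from rig import read_state, optics, order, bot
def world(d):
    R=cv2.Rodrigues(np.array(d["rvec"],float))[0]; t=np.array(d["tvec"],float).ravel()
    z=d["range_z"].astype(float); v,u=np.mgrid[:z.shape[0],:z.shape[1]]
    c=np.stack([(u-d["cx"])/d["fx"]*z,(v-d["cy"])/d["fy"]*z,z],-1)
    w=(c-t)@R; w[z<=0]=np.nan
    return w
E
python3 - <<'E'
from h import *
for n in ("scene","top"):
    d=optics.capture(n); cv2.imwrite(f"pics/{n}0.png",d["color"]); np.savez(f"{n}0.npz",w=world(d),c=d["color"])
    print(n,d["fx"],d["tvec"],d["rvec"])
E
python3 -c "
from h import *
s=read_state();print(s['time_s'],s['tcp_rot'],s['position'],s['opening'],bot.hold_point_z)"
```

```text
pics
scene 461.58725289347575 [ 0.0037126  -0.50794107  1.498778  ] [ 1.90693875  1.96563932 -0.50700802]
top 477.3413737045558 [0.01385564 0.60831263 1.07366473] [ 2.18459581 -2.16348641  0.13398705]
0.1 [[ 9.64081826e-01  2.65605322e-01 -2.15589536e-04]
 [ 2.65605213e-01 -9.64079808e-01  1.99878613e-03]
 [ 3.23042715e-04 -1.98425509e-03 -9.99997979e-01]] [ 0.16593712 -0.60186126  0.22166738] 0.9954092625407778 0.0187
```

View pics/top0.png

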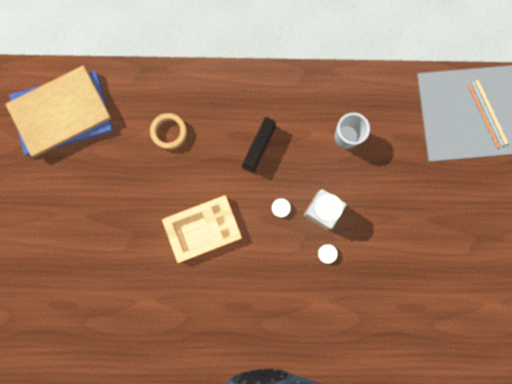

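View pics/scene0.png

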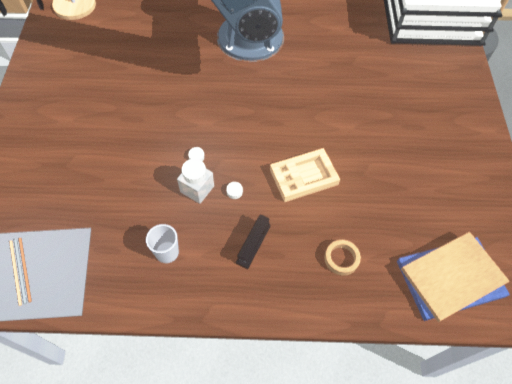

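Top view: the cap candidates are white discs at (281,208), (328,254) and (328,207). The one at (328,207) sits on the square clear jar and is the largest, so it fits; the other two lie on the desk. The block is at (202,230), with its recess to the left and pen holes at (214–226, 209–233). The tape is at (169,132), the stapler at (259,145) and the pot at (351,130). I'll confirm with a crop and measure.

```bash
python3 - <<'E'
from h import *
D=np.load("top0.npz"); w,c=D["w"],D["c"]
cv2.imwrite("pics/crop1.png",np.hstack([cv2.resize(c[170:280,260:370],(400,400),interpolation=3),cv2.resize(c[180:280,150:250],(400,400),interpolation=3)]))
S=np.load("scene0.npz"); 
for nm,W,C in (("top",w,c),("scene",S["w"],S["c"])):
    z=W[...,2]
    def fit(u0,u1,v0,v1,lo,hi,l,kind="rect"):
        m=np.zeros(z.shape,bool); m[v0:v1,u0:u1]=True; m&=(z>lo)&(z<hi)
        p=W[m]; 
        if len(p)<8: print(nm,l,"few");return
        if kind=="c":
            e=cv2.minEnclosingCircle((p[:,:2]*1000).astype(np.float32)); print(nm,l,np.round(e[0],1),round(e[1]*2,1),"mean",np.round(p.mean(0)*1000,1),"z",np.round(np.percentile(p[:,2],[5,50,95])*1000,1),len(p))
        else: 
            r=cv2.minAreaRect((p[:,:2]*1000).astype(np.float32)); print(nm,l,np.round(r[0],1),np.round(r[1],1),round(r[2],1),"z",np.round(np.percentile(p[:,2],[5,50,95])*1000,1),len(p))
    if nm=="top":
        fit(300,350,185,232,.092,.12,"cap","c"); fit(300,350,185,235,.05,.08,"shoulder"); fit(265,297,192,225,.01,.06,"lone1","c"); fit(313,345,240,270,.01,.06,"lone2","c")
        fit(155,250,190,270,.022,.036,"block"); fit(155,250,190,270,.0,.014,"floor")
        fit(140,195,105,158,.01,.04,"tape","c");fit(235,285,110,178,.02,.07,"stapler");fit(330,375,105,155,.05,.1,"pot","c")
    else:
        fit(175,218,155,185,.092,.12,"cap","c"); fit(175,220,160,205,.05,.08,"shoulder"); fit(262,345,145,205,.022,.036,"block")
        fit(140,185,220,270,.05,.1,"pot","c")
E
```

```text
top cap [ 570.7 -124.2] 59.0 mean [ 570.3 -123.6  102.5] z [ 99.3 102.6 105.6] 572
top shoulder [ 570.7 -124.2] [66.1 66.2] 58.5 z [57.5 70.5 74.3] 313
top lone1 [576.4 -25.7] 42.1 mean [576.  -25.5  19. ] z [15.1 19.1 22.3] 248
top lone2 [ 469.4 -135.2] 42.4 mean [ 470.1 -134.1   18.9] z [15.  19.1 22.3] 254
top block [525.  157.9] [105.  155.3] 21.7 z [25.2 29.1 32.6] 1991
top floor [524.5 160.9] [186.4 223.4] 0.6 z [ 0.3  2.8 11.2] 4326
top tape [754.9 242.3] 84.7 mean [754.4 242.   23.6] z [15.4 24.3 28. ] 557
top stapler [724.5  27.1] [ 29.  126.1] 65.9 z [45.3 50.8 54. ] 664
top pot [ 751.1 -183.5] 72.4 mean [ 754.9 -187.2   74.6] z [52.7 78.2 87.9] 438
scene cap [ 574.4 -123.9] 60.6 mean [ 576.6 -122.6  100.5] z [ 95.5 100.9 104.1] 418
scene shoulder [ 575.1 -123.6] [66.9 66.8] 58.2 z [52.3 67.9 73.7] 344
scene block [528.3 159. ] [108.8 157.1] 21.5 z [23.6 27.4 30.8] 1383
scene pot [ 753.4 -182.6] 73.3 mean [ 750.9 -184.4   72.6] z [52.2 74.5 86.6] 496
```

View pics/crop1.png

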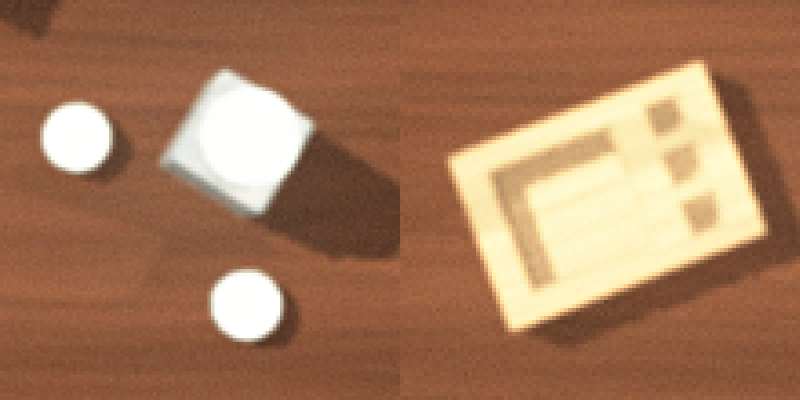

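The crop confirms it: the jar's own cap (58 mm) is the largest, and the two lone ones measure 42 mm. The jar is at about (571,-124), 58.4° mod 90. The block yaw is 21.7°, with the recess at about (517,178). Moving above the jar.

Emit:
drive_tool([
  [87, 0.3, -0.2, 0, 0, 0, 0],
  [87, 0.65, -0.44, 0, 0, 0, 0],
  [87, 1, -0.68, 0, 0, 0, 0],
])

```text
time_s: 0.4
position: [0.2592, -0.4921, 0.2219]
tcp_rot: [[0.965, 0.264, 0.0], [0.264, -0.965, 0.001], [0.0, -0.001, -1.0]]
force: [1.1, 0.2, -0.1]
opening: 1.005
grasp_force: 0.0
```

Emit:
drive_tool([
  [87, 0.35, -0.24, 0, 0, 0, 0],
  [87, 0.7, -0.48, 0, 0, 0, 0],
  [87, 1, -0.68, 0, 0, 0, 0],
])

```text
time_s: 0.7
position: [0.3537, -0.3805, 0.2223]
tcp_rot: [[0.964, 0.266, -0.0], [0.266, -0.964, 0.001], [-0.0, -0.001, -1.0]]
force: [0.1, 0.3, 0.1]
opening: 1.002
grasp_force: 0.0
```

Emit:
drive_tool([
  [87, 0.35, -0.24, 0, 0, 0, 0],
  [87, 0.7, -0.48, 0, 0, 0, 0],
  [87, 1, -0.68, 0, 0, 0, 0],
])

```text
time_s: 1.0
position: [0.4477, -0.2701, 0.2223]
tcp_rot: [[0.964, 0.266, -0.0], [0.266, -0.964, 0.001], [-0.0, -0.001, -1.0]]
force: [0.2, -0.2, 0.7]
opening: 0.999
grasp_force: 0.0
```

Emit:
drive_tool([
  [87, 0.35, -0.24, 0, 0, 0, 0],
  [87, 0.7, -0.48, 0, 0, 0, 0],
  [87, 1, -0.68, 0, 0, 0, 0],
  [87, 1, -0.68, 0, 0, 0, 0],
  [87, 1, -0.68, 0, 0, 0, 0],
])

```text
time_s: 1.5
position: [0.5409, -0.1607, 0.222]
tcp_rot: [[0.963, 0.268, -0.001], [0.268, -0.963, 0.0], [-0.001, -0.0, -1.0]]
force: [-0.7, 0.3, 0.8]
opening: 1.0
grasp_force: 0.0
```

```bash
python3 - <<'E'
from h import *
s=read_state();print(np.round(s['position'],4),np.round(s['joint_positions'],1))
d=optics.capture("wrist"); w=world(d); c=d["color"]; cv2.imwrite("pics/w1.png",c); np.savez("w1.npz",w=w,c=c)
R=cv2.Rodrigues(np.array(d["rvec"],float))[0]; print("cam",-R.T@np.array(d["tvec"]).ravel())
z=w[...,2]; m=(z>.092)&(z<.115)
n,l,st,ce=cv2.connectedComponentsWithStats(m.astype(np.uint8))
for i in range(1,n):
    if st[i,4]>200:
        p=w[l==i]; e=cv2.minEnclosingCircle((p[:,:2]*1000).astype(np.float32)); print(ce[i],st[i],e,np.median(p,0))
m2=(z>.058)&(z<.078)
n,l,st,ce=cv2.connectedComponentsWithStats(m2.astype(np.uint8))
for i in range(1,n):
    if st[i,4]>200: print("sh",ce[i],st[i],cv2.minAreaRect((w[l==i][:,:2]*1000).astype(np.float32)))
E
```

```text
[ 0.5409 -0.1607  0.222 ] [-27.9  25.6  90.9  -0.   63.5  46.6]
cam [ 0.61290977 -0.1397749   0.38404288]
[237.39696223 148.23563218] [ 210  120   56   57 2436] ((574.3731689453125, -122.80216979980469), 29.60947608947754) [ 0.57547864 -0.12280955  0.10107839]
sh [325.46007605  18.19391635] [307   0  49  29 263] ((727.068115234375, -178.57850646972656), (54.10700225830078, 15.210323333740234), 82.20850372314453)
sh [245.89892183 131.98113208] [201 106  78  60 742] ((574.1895751953125, -123.05570220947266), (65.40966796875, 66.08320617675781), 58.779876708984375)
```

View pics/w1.png

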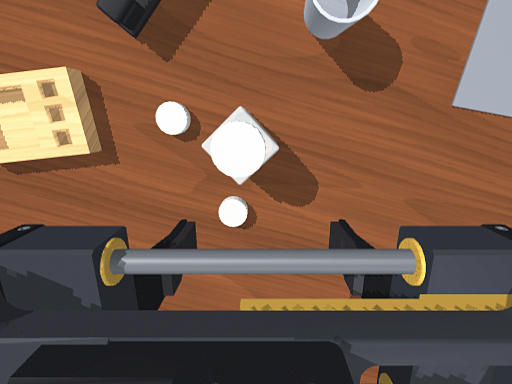

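The wrist view shows the capped jar at (238,148), which puts it at (574,-123). Lining up and descending.

Emit:
drive_tool([
  [87, 0.2, -0.12, 0.1, 0, 0, 0],
  [87, 0.343, -0.225, 0.3, 0, 0, 0],
  [87, 0.343, -0.225, 0.5, 0, 0, 0],
  [87, 0.343, -0.225, 0.5, 0, 0, 0],
  [87, 0.343, -0.225, 0.5, 0, 0, 0],
])

```text
time_s: 2.05
position: [0.5725, -0.1261, 0.1624]
tcp_rot: [[0.965, 0.263, -0.001], [0.263, -0.965, 0.0], [-0.001, -0.001, -1.0]]
force: [0.7, -0.1, 0.1]
opening: 0.998
grasp_force: 0.0
```

Emit:
drive_tool([
  [87, 0, 0, 0.2, 0, 0, 0],
  [87, 0, 0, 0.4, 0, 0, 0],
  [87, 0, 0, 0.6, 0, 0, 0],
  [87, 0, 0, 0.7, 0, 0, 0],
  [87, 0, 0, 0.72, 0, 0, 0],
  [87, 0, 0, 0.72, 0, 0, 0],
])

```text
time_s: 2.65
position: [0.5739, -0.1256, 0.077]
tcp_rot: [[0.964, 0.265, 0.001], [0.265, -0.964, -0.001], [0.001, 0.001, -1.0]]
force: [-0.4, 0.2, 0.5]
opening: 0.998
grasp_force: 0.0
```

Emit:
drive_tool([
  [87, 0.003, -0.017, 0.015, 0, 0, 0],
  [60, 0.003, -0.017, 0.015, 0, 0, 0],
  [45, 0.003, -0.017, 0.015, 0, 0, 0],
  [45, 0.003, -0.017, 0.015, 0, 0, 0],
  [45, 0.003, -0.017, 0.015, 0, 0, 0],
  [45, 0.003, -0.017, 0.015, 0, 0, 0],
  [45, 0.003, -0.017, 0.015, 0, 0, 0],
])

```text
time_s: 3.35
position: [0.5739, -0.1236, 0.0747]
tcp_rot: [[0.964, 0.266, 0.002], [0.266, -0.964, -0.001], [0.001, 0.002, -1.0]]
force: [0.6, -1.6, 0.5]
opening: 0.665
grasp_force: 30.0
```

Gripped at 58 mm with 30 N. Lifting.

Emit:
drive_tool([
  [45, 0, 0, -0.05, 0, 0, 0],
  [45, 0, 0, -0.2, 0, 0, 0],
  [45, 0, 0, -0.4, 0, 0, 0],
  [45, 0, 0, -0.55, 0, 0, 0],
  [45, 0, 0, -0.6, 0, 0, 0],
  [45, 0, 0, -0.6, 0, 0, 0],
])

```text
time_s: 3.95
position: [0.573, -0.1224, 0.1466]
tcp_rot: [[0.964, 0.266, 0.0], [0.266, -0.964, 0.0], [0.0, -0.0, -1.0]]
force: [0.0, -0.1, -5.0]
opening: 0.663
grasp_force: 30.0
```

```bash
cat > m.py <<'E'
from h import *
import sys
s=read_state(); p=s['position'];R=np.array(s['tcp_rot'])
print("tcp",np.round(np.array(p)*1000,1),"yaw",np.degrees(np.arctan2(R[1,0],R[0,0])).round(2),"F",np.round(s['force'],1),"M",np.round(s['moment'],2),"op",round(s['opening']*87,1),"J",np.round(s['joint_positions'],1))
for n in sys.argv[1:]:
    d=optics.capture(n); w=world(d); np.savez(n+"m.npz",w=w,c=d["color"]); cv2.imwrite(f"pics/{n}_{s['time_s']:.2f}.png",d["color"])
E
python3 m.py wrist scene top; python3 - <<'E'
from h import *
w=np.load("wristm.npz")["w"]; S=np.load("scenem.npz")["w"];T=np.load("topm.npz")["w"]
for n,W in(("wrist",w),("scene",S),("top",T)):
    z=W[...,2]; rad=np.hypot(W[...,0]-.5739,W[...,1]+.1236)
    for lo,hi in((.12,.138),(.07,.118)):
        m=(rad<.05)&(z>lo)&(z<hi); q=(W[m][:,:2]*1000).astype(np.float32)
        if len(q)>20: print(n,lo,len(q),cv2.minAreaRect(q), "zmed",np.median(W[m][:,2]))
    # block
    rb=np.hypot(W[...,0]-.525,W[...,1]-.158); m=(rb<.12)&(z>.02)&(z<.038); q=(W[m][:,:2]*1000).astype(np.float32)
    if len(q)>20: print(n,"block",cv2.minAreaRect(q),len(q))
E
```

```text
tcp [ 573.  -122.4  146.6] yaw 15.4 F [ 0.  -0.1 -5. ] M [0.01 0.   0.  ] op 57.6 J [-23.   32.7  91.9   0.   55.3  51.6]
wrist 0.12 478 ((596.4267578125, -115.95553588867188), (43.61002731323242, 89.34611511230469), 13.420101165771484) zmed 0.12935988137761717
wrist 0.07 763 ((596.4205932617188, -115.36385345458984), (43.48445129394531, 89.10655212402344), 13.965128898620605) zmed 0.09959772743667783
wrist block ((541.1751708984375, 128.09947204589844), (105.10916900634766, 90.54749298095703), 21.596485137939453) 6133
scene 0.12 170 ((573.747802734375, -120.7349624633789), (66.76812744140625, 67.6988296508789), 56.89430236816406) zmed 0.12954414628251604
scene 0.07 337 ((594.7581176757812, -115.89798736572266), (47.372772216796875, 90.41553497314453), 14.388206481933594) zmed 0.09612403883344779
scene block ((528.4674682617188, 158.82801818847656), (108.99607849121094, 156.7071990966797), 21.37082290649414) 1441
top block ((524.949951171875, 157.96942138671875), (105.22644805908203, 155.4589080810547), 21.721004486083984) 1998
```

Emit:
drive_tool([
  [45, 0.01, -0.1, 0, 0, 0, 0],
  [45, 0.02, -0.3, 0, 0, 0, 0],
  [45, 0.04, -0.5, 0, 0, 0, 0],
  [45, 0.06, -0.7, 0, 0, 0, 0],
  [45, 0.08, -0.9, 0, 0, 0, 0],
])

```text
time_s: 4.6
position: [0.5526, -0.0142, 0.1455]
tcp_rot: [[0.964, 0.265, -0.002], [0.265, -0.964, 0.001], [-0.002, -0.002, -1.0]]
force: [-1.2, 0.0, -3.8]
opening: 0.665
grasp_force: 30.0
```

Emit:
drive_tool([
  [45, 0.02, -0.2, 0, 0, 0, 0],
  [45, 0.04, -0.4, 0, 0, 0, 0],
  [45, 0.06, -0.65, 0, 0, 0, 0],
  [45, 0.08, -0.9, 0, 0, 0, 0],
])

```text
time_s: 5.0
position: [0.5331, 0.0923, 0.1456]
tcp_rot: [[0.964, 0.265, -0.002], [0.265, -0.964, 0.001], [-0.002, -0.001, -1.0]]
force: [1.4, 1.0, -5.3]
opening: 0.665
grasp_force: 30.0
```

Emit:
drive_tool([
  [45, 0.02, -0.2, 0, 0, 0, 0.05],
  [45, 0.04, -0.4, 0, 0, 0, 0.14],
  [45, 0.06, -0.55, 0, 0, 0, 0.23],
  [45, 0.081, -0.68, 0, 0, 0, 0.31],
  [45, 0.081, -0.742, 0, 0, 0, 0.38],
  [45, 0.081, -0.742, 0, 0, 0, 0.428],
  [45, 0.081, -0.742, 0, 0, 0, 0.428],
  [45, 0.081, -0.742, 0, 0, 0, 0.428],
])

```text
time_s: 5.8
position: [0.5193, 0.1793, 0.1458]
tcp_rot: [[0.932, -0.363, -0.001], [-0.363, -0.932, -0.0], [-0.001, 0.001, -1.0]]
force: [-0.7, 0.2, -4.9]
opening: 0.662
grasp_force: 30.0
```

```bash
python3 m.py wrist scene
```

```text
tcp [519.3 179.3 145.8] yaw -21.28 F [-0.7  0.2 -4.9] M [ 0.08 -0.02 -0.01] op 57.6 J [  7.4  30.5  97.2   0.   52.4 118.7]
```

```bash
python3 - <<'E'
from h import *
A=np.load("wristm.npz");B=np.load("scenem.npz")
cv2.imwrite("pics/pair2.png",np.hstack([cv2.resize(A["c"][:300,120:420],(400,400)),cv2.resize(B["c"][80:230,220:370],(400,400),interpolation=3)]))
W=B["w"]; z=W[...,2]; rad=np.hypot(W[...,0]-.52,W[...,1]-.18)
for zlo,zhi in((.135,.15),(.1,.13)):
  m=(rad<.055)&(z>zlo)&(z<zhi); q=W[m]*1000; print(len(q),cv2.minAreaRect(q[:,:2].astype(np.float32)),np.median(q,0))
W=A["w"]; z=W[...,2]; rad=np.hypot(W[...,0]-.52,W[...,1]-.18)
for zlo,zhi in((.134,.15),(.08,.125)):
  m=(rad<.06)&(z>zlo)&(z<zhi); q=W[m]*1000; print("w",len(q),cv2.minAreaRect(q[:,:2].astype(np.float32)),np.median(q,0))
m=(z>.02)&(z<.038); q=W[m]*1000; print("blk",len(q),cv2.minAreaRect(q[:,:2].astype(np.float32)))
E
```

```text
207 ((522.1007690429688, 179.69967651367188), (66.28309631347656, 65.27262878417969), 21.58591651916504) [544.0495423  170.373864   140.55216907]
245 ((540.894775390625, 171.42730712890625), (90.73361206054688, 48.51087188720703), 68.19862365722656) [546.73261845 172.78987277 116.32800889]
w 1959 ((541.2860107421875, 172.359619140625), (89.6746597290039, 44.457618713378906), 68.55145263671875) [546.85951356 167.53710672 140.74835084]
w 866 ((541.4801025390625, 171.42416381835938), (89.23491668701172, 43.48094940185547), 67.16141510009766) [547.06254675 165.57352181 105.72188923]
blk 8437 ((590.4059448242188, 169.38632202148438), (359.5367431640625, 184.8937225341797), 60.34558868408203)
```

View pics/pair2.png

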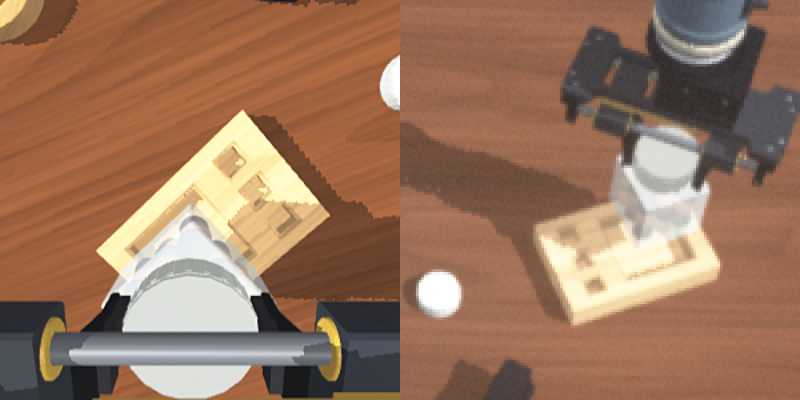

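Both views show the jar held upright over the recess, aligned at 21.6°. The scene camera puts it about 1–2 mm too far in +x. Lowering to just above the mouth with a small correction.

Emit:
drive_tool([
  [45, -0.008, 0.003, 0.08, 0, 0, 0],
  [45, -0.008, 0.003, 0.16, 0, 0, 0],
  [45, -0.008, 0.003, 0.24, 0, 0, 0],
  [45, -0.008, 0.003, 0.3, 0, 0, 0],
  [45, -0.008, 0.003, 0.32, 0, 0, 0],
  [45, -0.008, 0.003, 0.32, 0, 0, 0],
])

```text
time_s: 6.5
position: [0.5187, 0.1789, 0.1072]
tcp_rot: [[0.931, -0.365, -0.001], [-0.365, -0.931, -0.0], [-0.001, 0.001, -1.0]]
force: [-0.8, -0.3, -4.7]
opening: 0.662
grasp_force: 30.0
```

```bash
python3 m.py scene; python3 - <<'E'
from h import *
B=np.load("scenem.npz")
cv2.imwrite("pics/s3.png",cv2.resize(B["c"][110:220,250:360],(600,600),interpolation=3))
W=B["w"]; z=W[...,2]; rad=np.hypot(W[...,0]-.52,W[...,1]-.18)
m=(rad<.055)&(z>.098)&(z<.112); q=W[m]*1000; print(len(q),cv2.minAreaRect(q[:,:2].astype(np.float32)),np.median(q,0))
E
```

```text
tcp [518.7 178.9 107.2] yaw -21.39 F [-0.8 -0.3 -4.7] M [-0.01  0.   -0.02] op 57.6 J [  7.4  33.9  98.9   0.   47.3 118.7]
187 ((520.6680908203125, 178.12564086914062), (66.7481689453125, 64.8708267211914), 23.31144142150879) [543.36598988 170.80093748 101.8425709 ]
```

View pics/s3.png

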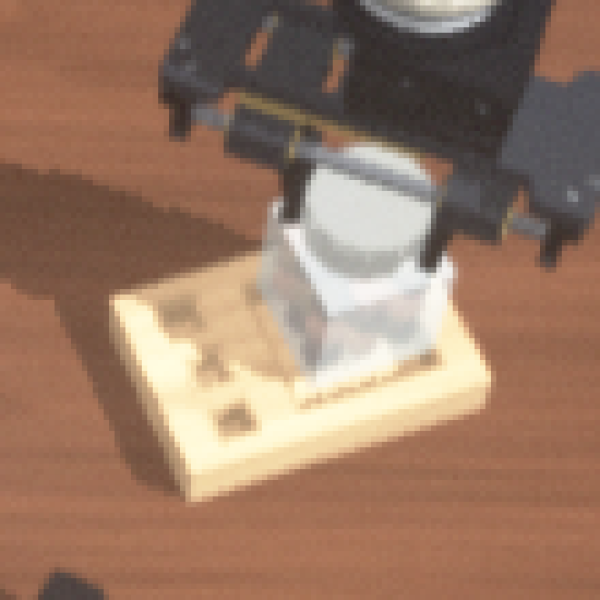

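It sits over the recess within about 1 mm. Inserting slowly.

Emit:
drive_tool([
  [45, 0, 0, 0.03, 0, 0, 0],
  [45, 0, 0, 0.06, 0, 0, 0],
  [45, 0, 0, 0.09, 0, 0, 0],
  [45, 0, 0, 0.1, 0, 0, 0],
  [45, 0, 0, 0.1, 0, 0, 0],
])

```text
time_s: 7.05
position: [0.5188, 0.179, 0.0957]
tcp_rot: [[0.931, -0.365, -0.001], [-0.365, -0.931, -0.0], [-0.001, 0.0, -1.0]]
force: [0.1, 0.0, -5.1]
opening: 0.662
grasp_force: 30.0
```

Emit:
drive_tool([
  [45, 0, 0, 0.03, 0, 0, 0],
  [45, 0, 0, 0.06, 0, 0, 0],
  [45, 0, 0, 0.08, 0, 0, 0],
  [45, 0, 0, 0.095, 0, 0, 0],
  [45, 0, 0, 0.1, 0, 0, 0],
  [45, 0, 0, 0.1, 0, 0, 0],
])

```text
time_s: 7.65
position: [0.519, 0.179, 0.0838]
tcp_rot: [[0.931, -0.365, -0.0], [-0.365, -0.931, -0.0], [-0.0, 0.0, -1.0]]
force: [0.3, -0.3, -5.0]
opening: 0.664
grasp_force: 30.0
```

Emit:
drive_tool([
  [45, 0, 0, 0.006, 0, 0, 0],
  [45, 0, 0, 0.012, 0, 0, 0],
  [45, 0, 0, 0.012, 0, 0, 0],
])

```text
time_s: 7.95
position: [0.5192, 0.1791, 0.0827]
tcp_rot: [[0.931, -0.365, 0.0], [-0.365, -0.931, 0.0], [0.0, -0.0, -1.0]]
force: [-0.1, -0.1, -4.7]
opening: 0.66
grasp_force: 30.0
```

Emit:
drive_tool([
  [45, 0, 0, 0.006, 0, 0, 0],
  [45, 0, 0, 0.01, 0, 0, 0],
  [45, 0, 0, 0.01, 0, 0, 0],
])

```text
time_s: 8.25
position: [0.5192, 0.1791, 0.0825]
tcp_rot: [[0.931, -0.364, 0.001], [-0.364, -0.931, 0.0], [0.001, -0.0, -1.0]]
force: [-2.5, -0.4, 5.4]
opening: 0.662
grasp_force: 30.0
```

Contact with the floor: the jar is seated (82.5 mm against 82.7 expected). Unscrewing.

Emit:
drive_tool([
  [45, 0, 0, 0, 0, 0, -0.05],
  [45, 0, 0, 0, 0, 0, -0.11],
  [45, 0, 0, 0, 0, 0, -0.17],
  [45, 0, 0, 0, 0, 0, -0.23],
  [45, 0, 0, 0, 0, 0, -0.29],
  [45, 0, 0, 0, 0, 0, -0.35],
  [45, 0, 0, 0, 0, 0, -0.4],
  [45, 0, 0, 0, 0, 0, -0.4],
])

```text
time_s: 9.05
position: [0.5202, 0.1793, 0.0825]
tcp_rot: [[0.974, 0.225, 0.003], [0.225, -0.974, 0.001], [0.003, 0.0, -1.0]]
force: [-1.1, 0.6, 5.2]
opening: 0.653
grasp_force: 30.0
```

```bash
python3 m.py scene wrist; python3 - <<'E'
from h import *
B=np.load("scenem.npz")
cv2.imwrite("pics/s4.png",np.hstack([cv2.resize(B["c"][110:220,250:360],(400,400),interpolation=3),cv2.resize(np.load("wristm.npz")["c"][60:360,100:400],(400,400))]))
W=B["w"]; z=W[...,2]; rad=np.hypot(W[...,0]-.52,W[...,1]-.18)
m=(rad<.055)&(z>.072)&(z<.084); q=W[m]*1000; print(len(q),cv2.minAreaRect(q[:,:2].astype(np.float32)),np.median(q,0))
E
```

```text
tcp [520.2 179.3  82.5] yaw 13.01 F [-1.1  0.6  5.2] M [0.16 0.11 0.16] op 56.9 J [ 7.4 36.2 99.7  0.  43.9 84.4]
164 ((527.2330932617188, 180.53793334960938), (54.99264907836914, 67.7795639038086), 24.48548126220703) [545.52175979 179.00371073  77.20931048]
```

View pics/s4.png

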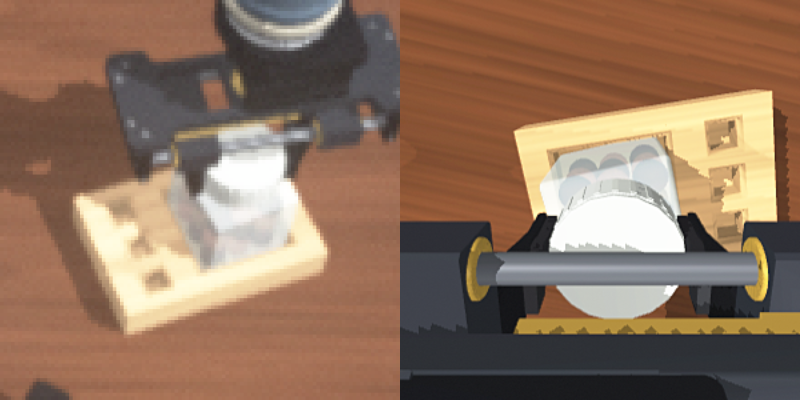

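The jar has turned about 3° to its play limit, as expected, and is held there by the recess. Continuing to about 74° total.

Emit:
drive_tool([
  [45, 0, 0, 0, 0, 0, -0.06],
  [45, 0, 0, 0, 0, 0, -0.12],
  [45, 0, 0, 0, 0, 0, -0.18],
  [45, 0, 0, 0, 0, 0, -0.24],
])

```text
time_s: 9.55
position: [0.5204, 0.1796, 0.0832]
tcp_rot: [[0.832, 0.554, 0.003], [0.554, -0.832, 0.001], [0.003, 0.001, -1.0]]
force: [-1.6, 0.5, 14.5]
opening: 0.661
grasp_force: 30.0
```

```bash
python3 m.py
```

```text
tcp [520.4 179.6  83.2] yaw 33.67 F [-1.6  0.5 14.5] M [ 0.06  0.38 -0.21] op 57.5 J [ 7.4 36.1 99.7  0.1 44.  63.7]
```

The upward push jumped from 5 to 14.5 N, so the seal is lifting a freed cap. Turning 12° more to centre it in the free range, then starting the lift.

Emit:
drive_tool([
  [45, 0, 0, 0, 0, 0, -0.05],
  [45, 0, 0, 0, 0, 0, -0.1],
  [45, 0, 0, 0, 0, 0, -0.14],
  [45, 0, 0, 0, 0, 0, -0.14],
])

```text
time_s: 9.95
position: [0.5205, 0.1794, 0.0835]
tcp_rot: [[0.699, 0.715, 0.004], [0.715, -0.699, 0.001], [0.003, 0.002, -1.0]]
force: [-1.8, 0.5, 12.8]
opening: 0.667
grasp_force: 30.0
```

Emit:
drive_tool([
  [45, 0, 0, -0.01, 0, 0, 0],
  [45, 0, 0, -0.02, 0, 0, 0],
  [45, 0, 0, -0.03, 0, 0, 0],
  [45, 0, 0, -0.04, 0, 0, 0],
  [45, 0, 0, -0.04, 0, 0, 0],
])

```text
time_s: 10.45
position: [0.519, 0.1789, 0.0859]
tcp_rot: [[0.699, 0.715, -0.0], [0.715, -0.699, -0.0], [-0.0, -0.0, -1.0]]
force: [0.3, 0.0, -0.4]
opening: 0.663
grasp_force: 30.0
```

```bash
python3 m.py
```

```text
tcp [519.  178.9  85.9] yaw 45.63 F [ 0.3  0.  -0.4] M [-0.03 -0.04 -0.02] op 57.7 J [ 7.4 35.9 99.6 -0.  44.5 51.7]
```

The force is now just the cap's own weight, so it's free. Lifting straight up.

Emit:
drive_tool([
  [45, 0, 0, -0.02, 0, 0, 0],
  [45, 0, 0, -0.05, 0, 0, 0],
  [45, 0, 0, -0.08, 0, 0, 0],
  [45, 0, 0, -0.11, 0, 0, 0],
])

```text
time_s: 10.85
position: [0.519, 0.179, 0.0996]
tcp_rot: [[0.699, 0.715, -0.0], [0.715, -0.699, -0.0], [-0.0, -0.0, -1.0]]
force: [0.2, -0.1, -0.7]
opening: 0.662
grasp_force: 30.0
```

Emit:
drive_tool([
  [45, 0, 0, -0.04, 0, 0, 0],
  [45, 0, 0, -0.08, 0, 0, 0],
  [45, 0, 0, -0.12, 0, 0, 0],
  [45, 0, 0, -0.16, 0, 0, 0],
  [45, 0, 0, -0.185, 0, 0, 0],
  [45, 0, 0, -0.185, 0, 0, 0],
])

```text
time_s: 11.45
position: [0.5194, 0.1791, 0.1221]
tcp_rot: [[0.699, 0.715, 0.001], [0.715, -0.699, 0.0], [0.001, 0.001, -1.0]]
force: [-0.4, -0.5, 0.1]
opening: 0.664
grasp_force: 30.0
```

```bash
python3 m.py scene top wrist; python3 - <<'E'
from h import *
B=np.load("scenem.npz");A=np.load("wristm.npz")
cv2.imwrite("pics/s5.png",np.hstack([cv2.resize(B["c"][110:220,250:360],(400,400),interpolation=3),cv2.resize(A["c"][60:360,100:400],(400,400))]))
W=B["w"]; z=W[...,2]; rad=np.hypot(W[...,0]-.52,W[...,1]-.18)
m=(rad<.055)&(z>.07)&(z<.085); q=W[m]*1000; print(len(q),cv2.minAreaRect(q[:,:2].astype(np.float32)),np.median(q,0))
E
```

```text
tcp [519.4 179.1 122.1] yaw 45.65 F [-0.4 -0.5  0.1] M [ 0.   -0.04 -0.04] op 57.8 J [ 7.4 32.5 98.3  0.  49.1 51.7]
275 ((524.5692749023438, 179.63519287109375), (62.396705627441406, 66.8224105834961), 25.18684196472168) [540.22944338 178.93610536  77.28884146]
```

View pics/s5.png

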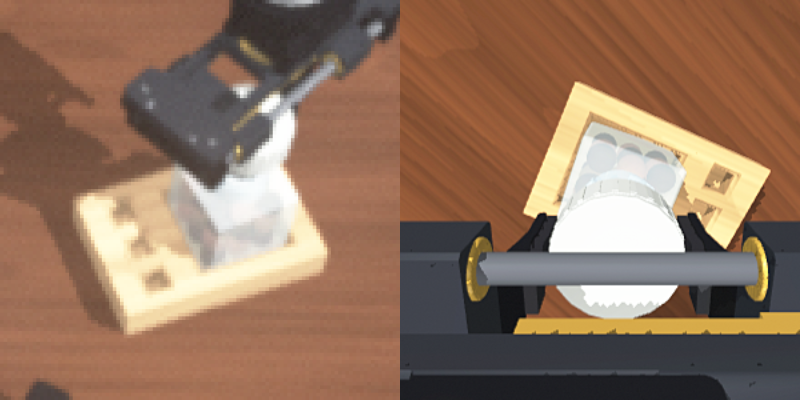

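The cap is held level about 20 mm above the mouth. The jar is still seated, with its shoulder at 77–78 mm, and the bystanders weren't touched.

```bash
python3 -c "
from rig import order; print(order.hand_in())"
```

```text
the job is handed in; nothing more can be done
None
```

I set the jar into the block's recess, unscrewed the cap and lifted it off; it is held level about 20 mm above the mouth with the jar still seated. I handed the job in after about 11.5 s of robot time; the hand-in gave no verdict.

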